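# Sweep the wax stubs into the dustpan, then draw the telescopic brush out to full length

### The job

With the telescopic bench brush at its short length, sweep the three loose wax stubs into the dustpan, using the brush and not the fingers. Then stand the brush on its bristles, press the red button in the handle, draw the handle up to the second (last) stop, and lift the lengthened brush clear of the bench, ready for the deep cupboard: finish while still holding it there, upright and at full length. Leave the ski parts, the cork and the scraper lying where they are.

Things in the scene. Friction and masses are not known exactly. Their poses are not given: they have to be found in the camera images.
- brush: Telescopic bench brush, standing by itself on its bristles. This body is the lower part: head 140 mm long (y), 56 mm deep (x, the way to sweep, either face first), 46 mm tall (stiff black bristles 50 x 134 mm, wood block on top), an 18 mm aluminium tube upright in its middle. Origin: centre of the bristles' underside; z up. About 0.26 kg, steady both short and long.
- brush_handle (a joint): How far the handle is drawn up the tube (m): 0 = short, locked (start); 0.055 = first stop; 0.110 = second and last stop, the solid end. Locks at each stop (2 mm play) when the button is out. Button held in, the handle runs freely (1 N) past the first stop to the last, the head staying down by its weight. Button let go between stops, the latch drags and snaps in at the next.
- brush_grip (a point): Middle of the handle at the button's height; axes as the brush's, moves up with the handle. Handle: square grey grip 34 x 34 mm, 168 mm long, orange rim on top; short, it spans 62 to 230 mm above the bristles' underside, this point 198 mm (32 mm below its top). Gripped across its +x and -x faces it stays locked.
- brush_button_face (a point): Middle of the outer face of the red button (12 mm wide, 18 mm tall), 5 mm proud of the handle's -y face, 22 mm from the handle's middle line. Pushed in along +y.
- brush_button (a joint): How far the button is pressed (m): 0 = out, 0.005 = fully in, flush. Takes 3 to 6 N; the latch is free from 0.003 on. Pinching the handle across its -y and +y faces (39 mm over the button, 34 mm pressed in), that is along the head's length, presses it; a grip of 20 N does.
- dustpan: Blue dustpan, fixed on the bench. Origin: on the bench, middle of the lip's front edge; x runs into the pan, y along the lip, z up. 226 mm wide inside; the lip ramps up from the bench to the 4 mm high floor over the first 30 mm; floor to x = 186 mm. Side walls from x = 20 mm on, 24 mm tall, 42 mm from x = 104 mm; back wall 46 mm; handle to x = 288 mm.
- stub_red: Red stub of glide wax, a rounded block 36 x 30 x 22 mm, about 22 g, on the bench in front of the dustpan's lip. Origin: centre of its underside.
- stub_yellow: Yellow wax stub, same shape and origin.
- stub_green: Green wax stub, same shape and origin.
- buckle: Bystander: black ski boot buckle with a steel tooth strip, 106 x 28 x 20 mm. Origin: centre of the base plate's underside.
- basket: Bystander: black plastic pole basket, 72 mm across, 24 mm tall. Origin: centre of its underside.
- binding_plate: Bystander: brass binding plate with three holes, 95 x 56 x 5 mm. Origin: centre of its underside.
- ski_brake: Bystander: bent steel wire ski brake with two black feet, 118 x 92 x 10 mm. Origin: between its arms, at bench height.
- wax_cork: Bystander: cork block 95 x 55 x 34 mm. Origin: centre of its underside.
- scraper: Bystander: pale blue clear plastic wax scraper 140 x 60 x 5 mm. Origin: centre of its underside.

How it is judged:
By the outcome, as a careful person would: the job done as asked, in the order asked, and still so for the second after the job is handed in, while the arm keeps its last pose, push and grip.
It also fails if it takes over 51 s, if anything falls off the work surface, if the arm or the gripper's body presses on something with over 40 N, if the wrist force passes 120 N, or if a joint passes its speed limit or range.

### The arm

A 6-joint arm with a two-finger parallel gripper is mounted at the origin on the work surface. World frame = base frame: x ahead of the robot, y to its left, z up, the work surface at z = 0. Lengths are in mm, angles in rad, forces in N, time in s.
With the tool pointing down it reaches from about 275 to 850 mm from the base axis. Payload 5.2 kg.
Tool frame: the origin (TCP) lies midway between the tips of the shut fingers; the grasp point (between the pads) lies 19 mm behind it; z points along the fingers, y is the line along which they close (so a half turn about z gives the same grasp; the last joint's range is limited). The gripper opens to 85 mm and grips with 20 to 120 N. Pads are 22 mm wide; open, the fingers measure 114 mm over their backs; the gripper's body (76 mm by 85 mm) begins 54 mm behind the grasp point. The pads swing forward as they close: fully open they stand 13 mm farther back than shut.
Start: joints at [-1.506, 0.259, 1.535, -0, 1.348, -0.203], TCP at [145.557, -530.394, 231.31] pointing down, gripper open.
Joint ranges: [-3.14, 3.14], [-0.91, 2.08], [0.19, 2.58], [-1.22, 4.36], [0.22, 2.71], [-3.12, 3.12]. Speed limits (rad/s): [2.57, 2.57, 3.14, 3.14, 3.14, 3.14].

### API

Orientations are given as a rotation vector (axis times angle).
In Python, from station import monitor, viewer, order gives the robot as it stands.
- The arm moves only by the shell command python3 -m jog 'ROWS'. ROWS is JSON, a list of rows, each an object with "delta_pos": the shift along the world's x, y, z in units of 30 mm (1.0 is 30 mm), a list of three; "spin": the turn about the world's z in units of 0.08 rad (1.0 is 0.08 rad); "grip": the gripper's target within -1 to 1 (shut at 1, half-way at 0, fully open at -1). A call has exactly 10 rows; each row shifts and turns the commanded pose from where the row before left it; what a row does not reach is not made up. A row lasts 1/10 s, in which the tool goes at most 50 mm and 8.59 degrees, less where a joint would pass 70% of its speed; a pose out of reach is approached as far as the arm can. A call with a number of a shift or a turn outside -1 to 1 is refused whole. A call with a gripper value outside its range is refused whole. The fingers move at their own pace and stop on an object; the grip force is fixed at half the most. Time passes only in rows, so rows that do not move let the fingers close, or fill a call up. It gives the time, the measured TCP pose, the force, the opening and the grip force at its end, in the units of the state.
- monitor.read_state(): the state, without advancing time (a new reading comes with each control period).
- viewer.read_camera(name): name is "side" or "top"; returns the picture (420x560x3 uint8, blue, green, red); there is no depth.
- viewer.calibration(name): a dict with "vertical_fov" (degrees; the focal length in pixels is half the picture's height over the tangent of half this angle, whatever the lens; pixels are square), "cx", "cy" (the principal point, pixels), "pose" (4x4, takes a point from camera to world coordinates). Camera axes: x right, y up, looking along -z (the intrinsics and any distortion apply to the point x, -y, -z); pixel columns grow to the right and rows downward; lengths in mm; the calibration is good to about 2 mm. A picture is of the moment at which its call begins. calibration takes no time and is no camera call.
- order.finish_job(): hands the job in; it is judged then, once.
The state is a dict: "clock": time; "joint_positions": joint angles; "qvel": joint speeds; "joint_efforts": joint torques, N m; "tool_pos": TCP position; "orientation": TCP orientation; "wrist_force": force on the tool from outside, world axes, zero at the start; "ft_torque": the same for the moment, N m; "grip_width": opening from 0.0 (shut) to 1.0 (fully open); "finger_force": force on a finger pad.
Only numpy, scipy, OpenCV 4.12 (cv2) and the standard library are available. Lean on these libraries where they do the work, as an engineer would, in place of code of your own. Each camera call takes 0.05 s, during which the arm holds its last target. There are 200 camera calls.

## Working session

There is one attempt and no reset: what is moved stays moved. The work goes in short steps, Python scripts to look and compute and a shell command to move; the robot and the scene stay as the last step left them, time stands still between calls to the robot, and variables do not carry over. Pictures are saved under pics/ and viewed, at most 10 in all, crops included, and the job is handed in when it is done.

```bash
mkdir -p pics; ls; python3 - <<'E'
from station import monitor, viewer
import cv2
for n in("side","top"):
    cv2.imwrite(f"pics/{n}0.png",viewer.read_camera(n)); print(viewer.calibration(n))
print(monitor.read_state())
E
```

```text
pics
{'vertical_fov': 52.79373547790149, 'cx': 278.8794443593489, 'cy': 204.30801538207976, 'pose': array([[-6.86779331e-01,  5.34458619e-01, -4.92633876e-01,
         3.71369205e+01],
       [-7.26689964e-01, -4.89946554e-01,  4.81533041e-01,
         4.14438781e+02],
       [ 1.59952140e-02,  6.88699034e-01,  7.24870881e-01,
         9.49718776e+02],
       [ 0.00000000e+00,  0.00000000e+00,  0.00000000e+00,
         1.00000000e+00]])}
{'vertical_fov': 51.195159463213486, 'cx': 279.8468122588948, 'cy': 214.96615243408542, 'pose': array([[-1.63726057e-02,  9.86956154e-01, -1.60154575e-01,
         3.68703923e+02],
       [-9.99798776e-01, -1.80169339e-02, -8.82030734e-03,
        -1.61118174e+02],
       [-1.15907510e-02,  1.59977937e-01,  9.87052539e-01,
         1.41225821e+03],
       [ 0.00000000e+00,  0.00000000e+00,  0.00000000e+00,
         1.00000000e+00]])}
{'clock': 0.1, 'joint_positions': array([-1.50580060e+00,  2.59287074e-01,  1.53596459e+00, -7.42774519e-06,
        1.34799444e+00, -2.02826802e-01]), 'qvel': array([-0.00133983, -0.00057938, -0.00408726,  0.00125204,  0.00185371,
       -0.00179974]), 'joint_efforts': array([ 4.13475878e-03, -4.46962059e+01, -2.91246575e+01, -2.14853540e-04,
        6.16910605e-03, -2.37419577e-07]), 'tool_pos': array([ 145.52264278, -529.91465398,  230.55232858]), 'orientation': array([-3.11183125e+00, -4.19220696e-01, -1.67410099e-04]), 'wrist_force': array([-0.63520587, -0.11289086,  0.06726203]), 'ft_torque': array([-0.02853346, -0.06875016,  0.01728008]), 'finger_force': 0.0, 'grip_width': 0.9979138123587091}
```

View pics/top0.png

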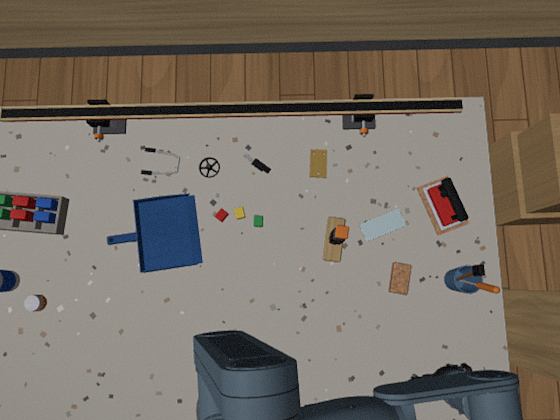

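View pics/side0.png

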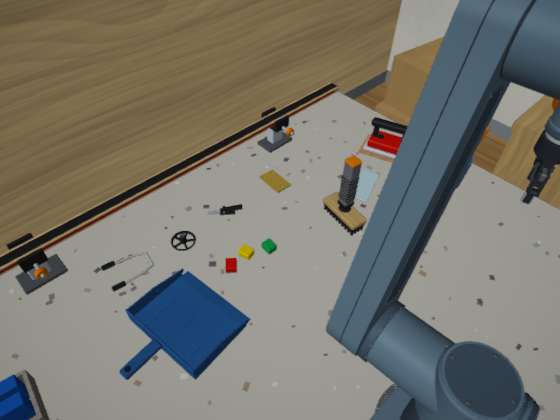

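The top view shows the pan (lip from about (193,195) to (202,262)), the stubs at (221,215), (239,213) and (258,221), and the brush at about (337,238). The side view shows the same layout with the handle rim at (353,161). I'll enlarge both.

```bash
python3 - <<'E'
import cv2,numpy as np
t=cv2.imread("pics/top0.png");s=cv2.imread("pics/side0.png")
r=lambda i,x,y,w,h,k:cv2.resize(i[y:y+h,x:x+w],None,fx=k,fy=k,interpolation=cv2.INTER_CUBIC)
cv2.imwrite("pics/c_top.png",np.hstack([r(t,180,185,95,100,5),r(t,310,205,60,100,5)]))
cv2.imwrite("pics/c_side.png",np.hstack([r(s,310,145,65,100,6),r(s,170,220,64,100,6)]))
E
```

```text
(no output)
```

View pics/c_top.png

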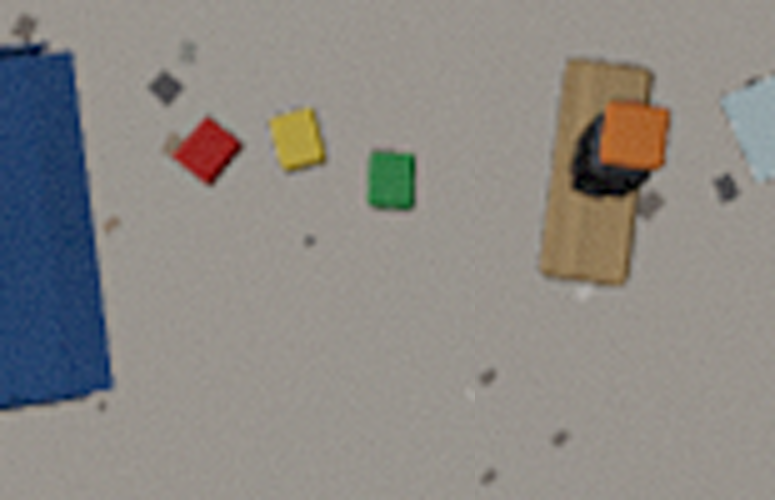

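View pics/c_side.png

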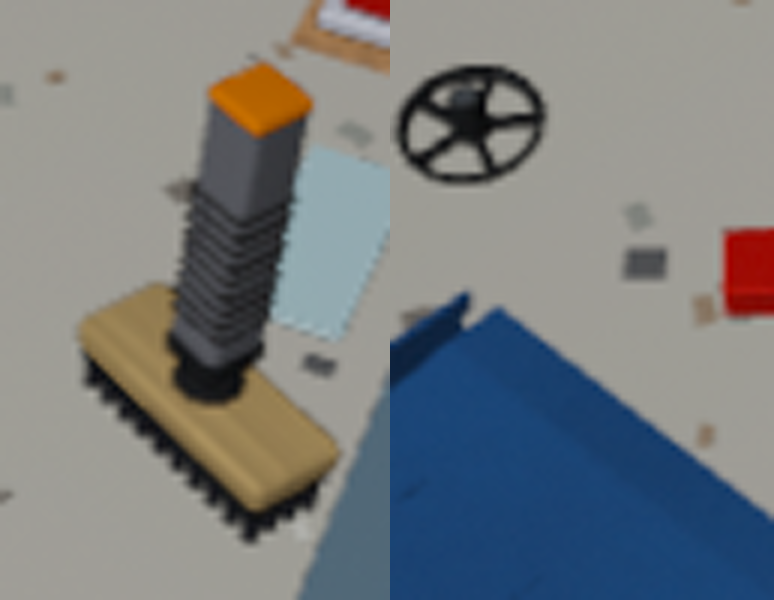

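```bash
cat >h.py <<'E'
import numpy as np
from station import viewer
def ray(n,u,v):
    c=viewer.calibration(n);f=210/np.tan(np.radians(c["vertical_fov"])/2);P=c["pose"]
    d=P[:3,:3]@np.array([(u-c["cx"])/f,-(v-c["cy"])/f,-1]);return P[:3,3],d
def atz(n,uv,z):
    o,d=ray(n,*uv);return o+d*(z-o[2])/d[2]
def tri(a,b):
    o1,d1=ray("top",*a);o2,d2=ray("side",*b)
    s=np.linalg.lstsq(np.c_[d1,-d2],o2-o1,rcond=None)[0]
    p,q=o1+s[0]*d1,o2+s[1]*d2;return (p+q)/2,np.linalg.norm(p-q)
E
python3 - <<'E'
from h import *
np.set_printoptions(precision=1,suppress=True)
T=lambda x,y,ox=180,oy=185,cx=0:((x-cx+.5)/5-.5+ox,(y+.5)/5-.5+oy)
B=lambda x,y:T(x,y,310,205,475)
S=lambda x,y:((x+.5)/6-.5+310,(y+.5)/6-.5+145)
# corners: far side (+x) etc.
tr=[(607,100),(670,107),(663,172),(600,165)]; sr=[(208,92),(262,62),(312,102),(260,137)]
tb=[(568,58),(653,68),(628,285),(541,277)]; sb=[(80,330),(155,283),(340,452),(260,510)]
for nm,t_,s_ in(("rim",tr,sr),("block",tb,sb)):
    ps=[]
    for a,b in zip(t_,s_):
        p,e=tri(B(*a),S(*b));ps.append(p);print(nm,p,round(e,1))
    ps=np.array(ps);print("mean",ps.mean(0))
    d=ps[0]-ps[3]+ps[1]-ps[2];print("yaw of long/edge vs x",np.arctan2(d[1],d[0]))
print("rim z230 top", atz("top",B(*np.mean(tr,0)),230),"block z46",atz("top",B(*np.mean(tb,0)),46),atz("side",S(*np.mean(sb,0)),46),atz("side",S(*np.mean(sr,0)),230))
for n,p in dict(red=(209,150),yel=(298,139),grn=(392,180)).items(): print(n,atz("top",T(*p),20))
for n,p in dict(r=(231.5,262),y=(246.5,250),g=(269,244.5)).items(): print(n,atz("side",p,20))
l1=atz("top",T(73,52),0);l2=atz("top",T(112,388),0);print("lip",l1,l2,(l1+l2)/2,np.linalg.norm(l1-l2),np.arctan2((l2-l1)[1],-(l2-l1)[0]))
print("lip side",atz("side",(188.3,271.3),0),atz("side",(248,320),0))
for p in[(260,166),(209,167),(160,162)]:print(atz("top",p,10))
E
```

```text
rim [ 531.  -303.8  225.5] 1.9
rim [ 527.2 -337.5  225.7] 0.2
rim [ 492.6 -331.3  227.7] 2.3
rim [ 496.1 -298.4  225.1] 0.6
mean [ 511.7 -317.7  226. ]
yaw of long/edge vs x -0.16534677101775128
block [ 583.8 -303.1   36.2] 3.2
block [ 577.7 -355.4   38.4] 0.5
block [ 441.1 -334.5   38. ] 0.3
block [ 446.7 -281.3   33. ] 1.2
mean [ 512.3 -318.6   36.4]
yaw of long/edge vs x -0.15504663553637477
rim z230 top [ 511.2 -317.2  230. ] block z46 [ 511.2 -317.2   46. ] [ 504.9 -310.5   46. ] [ 508.9 -313.6  230. ]
red [599.2  39.7  20. ]
yel [605.4 -17.8  20. ]
grn [577.6 -78.2  20. ]
r [599.9  36.7  20. ]
y [603.3 -18.8  20. ]
g [575.6 -77.1  20. ]
lip [669.7 132.7   0. ] [448.6 104.2   0. ] [559.1 118.5   0. ] 222.8588717260292 -0.12790027932617956
lip side [666.7 132.7   0. ] [449.1 108.5   0. ]
[761.2 -85.7  10. ]
[761.1  83.   10. ]
[781.4 245.9  10. ]
```

Brush at about (511,-316), head axis yaw -0.16. Rim height triangulated at 226 mm against 230 expected. Lip middle (559,118), yaw +0.128. Next I'll move above the handle.

```bash
python3 -m jog '[{"delta_pos":[0,0,1],"spin":-0.5,"grip":-1},{"delta_pos":[0.9,0.5,0.5],"spin":-0.5,"grip":-1},{"delta_pos":[0.9,0.5,0],"spin":-0.5,"grip":-1},{"delta_pos":[0.9,0.5,0],"spin":-0.5,"grip":-1},{"delta_pos":[0.9,0.5,0],"spin":-0.5,"grip":-1},{"delta_pos":[0.9,0.5,0],"spin":-0.5,"grip":-1},{"delta_pos":[0.9,0.5,0],"spin":-0.5,"grip":-1},{"delta_pos":[0.9,0.5,0],"spin":-0.5,"grip":-1},{"delta_pos":[0.9,0.5,0],"spin":-0.5,"grip":-1},{"delta_pos":[0.9,0.5,0],"spin":-0.5,"grip":-1}]'
```

```text
clock: 1.1
tool_pos: [389.5, -394.4, 275.9]
orientation: [-3.134, 0.21, 0.001]
wrist_force: [0.4, -1.0, 0.4]
grip_width: 0.999
finger_force: 0.0
```

```bash
python3 -m jog '[{"delta_pos":[0.81,0.52,0],"spin":-0.3,"grip":-1},{"delta_pos":[0.81,0.52,0],"spin":0,"grip":-1},{"delta_pos":[0.81,0.52,0],"spin":0,"grip":-1},{"delta_pos":[0.81,0.52,0],"spin":0,"grip":-1},{"delta_pos":[0.81,0.52,0],"spin":0,"grip":-1},{"delta_pos":[0,0,0],"spin":0,"grip":-1},{"delta_pos":[0,0,-0.8],"spin":0,"grip":-1},{"delta_pos":[0,0,-0.8],"spin":0,"grip":-1},{"delta_pos":[0,0,-0.8],"spin":0,"grip":-1},{"delta_pos":[0,0,-0.8],"spin":0,"grip":-1}]'; python3 - <<'E'
from station import viewer
import cv2,numpy as np
r=lambda i,x,y,w,h,k:cv2.resize(i[y:y+h,x:x+w],None,fx=k,fy=k,interpolation=cv2.INTER_CUBIC)
cv2.imwrite("pics/a.png",np.hstack([r(viewer.read_camera("top"),290,190,100,130,4),r(viewer.read_camera("side"),300,100,95,130,4)]))
E
```

```text
clock: 2.1
tool_pos: [509.2, -317.7, 179.1]
orientation: [-3.132, 0.246, 0.001]
wrist_force: [0.2, 0.4, 0.7]
grip_width: 0.998
finger_force: 0.0
```

View pics/a.png

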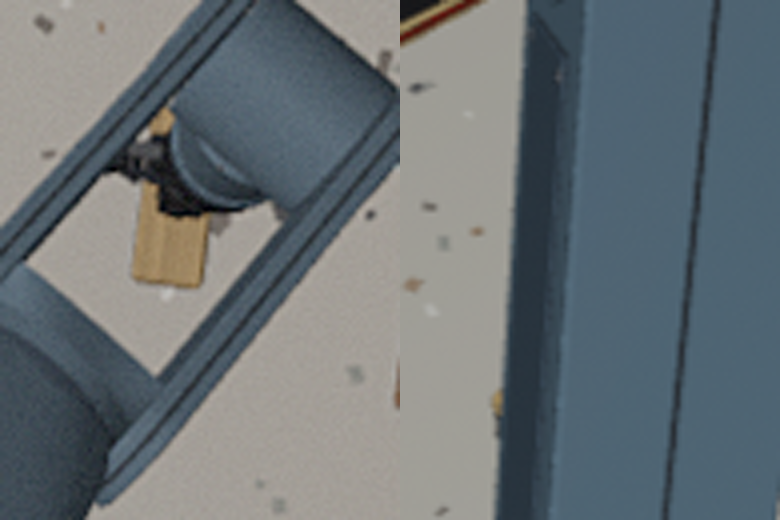

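Both views are mostly hidden by the arm. The top crop shows the head undisturbed at about (170,230), with the gripper over its middle. Now I'll close on the handle.

```bash
python3 -m jog '[{"delta_pos":[0.05,0.05,0],"spin":0,"grip":-1},{"delta_pos":[0,0,0],"spin":0,"grip":1},{"delta_pos":[0,0,0],"spin":0,"grip":1},{"delta_pos":[0,0,0],"spin":0,"grip":1},{"delta_pos":[0,0,0],"spin":0,"grip":1},{"delta_pos":[0,0,0],"spin":0,"grip":1},{"delta_pos":[0,0,0],"spin":0,"grip":1},{"delta_pos":[0,0,0],"spin":0,"grip":1},{"delta_pos":[0,0,0],"spin":0,"grip":1},{"delta_pos":[0,0,0],"spin":0,"grip":1}]'
```

```text
clock: 3.2
tool_pos: [511.9, -316.8, 181.4]
orientation: [3.13, -0.245, 0.002]
wrist_force: [-0.6, -1.6, 5.1]
grip_width: 0.389
finger_force: 60.3
```

```bash
python3 -m jog '[{"delta_pos":[0,0,0.4],"spin":0,"grip":1},{"delta_pos":[0.5,0.75,0],"spin":0.6,"grip":1},{"delta_pos":[0.6,0.9,0],"spin":0.6,"grip":1},{"delta_pos":[0.6,0.9,0],"spin":0.6,"grip":1},{"delta_pos":[0.6,0.9,0],"spin":0.6,"grip":1},{"delta_pos":[0.5,0.8,0],"spin":0.6,"grip":1},{"delta_pos":[0.5,0.7,0],"spin":0.6,"grip":1},{"delta_pos":[0,0,0],"spin":0,"grip":1},{"delta_pos":[0,0,0],"spin":0,"grip":1},{"delta_pos":[0,0,0],"spin":0,"grip":1}]'
```

```text
clock: 4.2
tool_pos: [609.7, -167.7, 191.7]
orientation: [-3.134, -0.206, 0.003]
wrist_force: [1.0, -1.0, -3.6]
grip_width: 0.387
finger_force: 61.9
```

```bash
python3 -m jog '[{"delta_pos":[0,0,-0.2],"spin":0,"grip":1},{"delta_pos":[0,0,-0.1],"spin":0,"grip":1},{"delta_pos":[0,0,0],"spin":0,"grip":1},{"delta_pos":[0,0,0],"spin":0,"grip":1},{"delta_pos":[0,0,0],"spin":0,"grip":1},{"delta_pos":[0,0,0],"spin":0,"grip":1},{"delta_pos":[0,0,0],"spin":0,"grip":1},{"delta_pos":[0,0,0],"spin":0,"grip":1},{"delta_pos":[0,0,0],"spin":0,"grip":1},{"delta_pos":[0,0,0],"spin":0,"grip":1}]'; python3 - <<'E'
from station import viewer
import cv2
i=viewer.read_camera("side");cv2.imwrite("pics/b.png",cv2.resize(i[120:370,120:430],None,fx=2.4,fy=2.4,interpolation=cv2.INTER_CUBIC))
E
```

```text
clock: 5.2
tool_pos: [610.6, -167.5, 183.4]
orientation: [3.134, 0.207, 0.0]
wrist_force: [-0.1, -1.4, -2.1]
grip_width: 0.392
finger_force: 62.2
```

View pics/b.png

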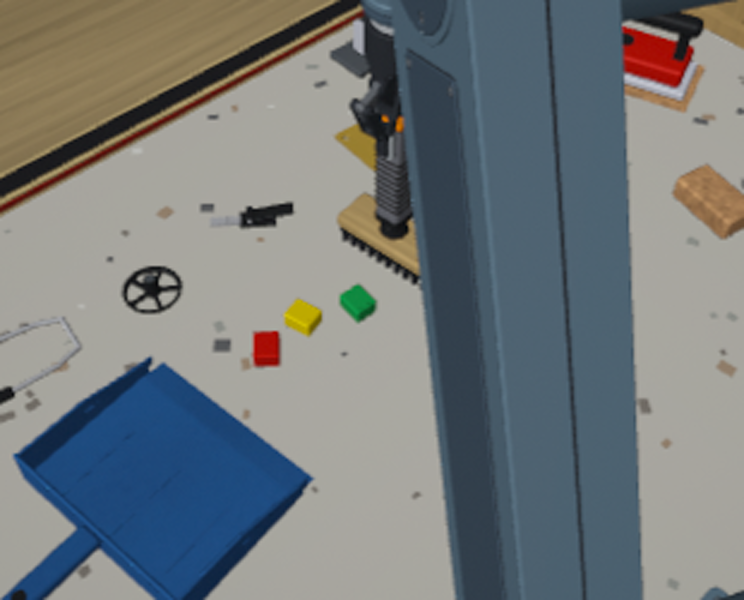

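```bash
python3 -m jog '[{"delta_pos":[-0.03,0.25,0],"spin":0,"grip":1},{"delta_pos":[-0.06,0.5,0],"spin":0,"grip":1},{"delta_pos":[-0.06,0.5,0],"spin":0,"grip":1},{"delta_pos":[-0.06,0.5,0],"spin":0,"grip":1},{"delta_pos":[-0.07,0.5,0],"spin":0,"grip":1},{"delta_pos":[-0.06,0.5,0],"spin":0,"grip":1},{"delta_pos":[-0.07,0.5,0],"spin":0,"grip":1},{"delta_pos":[-0.06,0.5,0],"spin":0,"grip":1},{"delta_pos":[-0.07,0.5,0],"spin":0,"grip":1},{"delta_pos":[-0.06,0.5,0],"spin":0,"grip":1}]'
```

```text
clock: 6.25
tool_pos: [592.4, -23.8, 183.4]
orientation: [3.135, 0.207, 0.0]
wrist_force: [0.4, -2.5, -0.2]
grip_width: 0.396
finger_force: 62.3
```

```bash
python3 -m jog '[{"delta_pos":[-0.06,0.5,0],"spin":0,"grip":1},{"delta_pos":[-0.07,0.5,0],"spin":0,"grip":1},{"delta_pos":[-0.06,0.5,0],"spin":0,"grip":1},{"delta_pos":[-0.06,0.5,0],"spin":0,"grip":1},{"delta_pos":[-0.03,0.25,0],"spin":0,"grip":1},{"delta_pos":[0,0,0],"spin":0,"grip":1},{"delta_pos":[0,0,0],"spin":0,"grip":1},{"delta_pos":[0,0,0],"spin":0,"grip":1},{"delta_pos":[0,0,0],"spin":0,"grip":1},{"delta_pos":[0,0,0],"spin":0,"grip":1}]'; python3 - <<'E'
from station import viewer
import cv2,numpy as np
r=lambda i,x,y,w,h,k:cv2.resize(i[y:y+h,x:x+w],None,fx=k,fy=k,interpolation=cv2.INTER_CUBIC)
cv2.imwrite("pics/c.png",np.hstack([r(viewer.read_camera("top"),130,150,180,200,2),r(viewer.read_camera("side"),130,190,180,200,2)]))
E
```

```text
clock: 7.25
tool_pos: [584.0, 42.3, 183.1]
orientation: [-3.134, -0.206, 0.001]
wrist_force: [-0.5, 2.0, -1.9]
grip_width: 0.394
finger_force: 62.4
```

View pics/c.png

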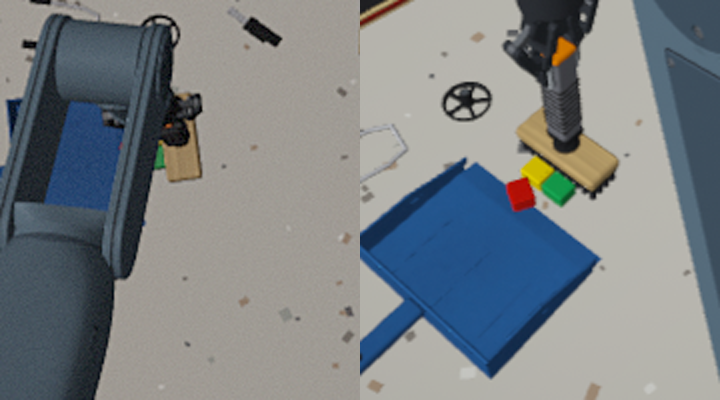

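Side view: all three stubs are gathered ahead of the head at the lip, with red at about (520,193) and yellow and green against the bristles. I'll continue over the ramp slightly raised.

```bash
python3 -m jog '[{"delta_pos":[-0.05,0.4,0.1],"spin":0,"grip":1},{"delta_pos":[-0.05,0.4,0.05],"spin":0,"grip":1},{"delta_pos":[-0.05,0.4,0.05],"spin":0,"grip":1},{"delta_pos":[-0.05,0.4,0],"spin":0,"grip":1},{"delta_pos":[-0.05,0.4,0],"spin":0,"grip":1},{"delta_pos":[-0.05,0.4,0],"spin":0,"grip":1},{"delta_pos":[-0.05,0.4,0],"spin":0,"grip":1},{"delta_pos":[-0.06,0.4,0],"spin":0,"grip":1},{"delta_pos":[-0.05,0.4,0],"spin":0,"grip":1},{"delta_pos":[-0.06,0.4,0],"spin":0,"grip":1}]'
```

```text
clock: 8.35
tool_pos: [568.3, 163.7, 189.2]
orientation: [-3.135, -0.207, 0.0]
wrist_force: [0.1, -0.2, -4.4]
grip_width: 0.393
finger_force: 62.2
```

```bash
python3 -m jog '[{"delta_pos":[0,0,0],"spin":0,"grip":1},{"delta_pos":[0,0,0.5],"spin":0,"grip":1},{"delta_pos":[0.05,-0.4,0.5],"spin":0,"grip":1},{"delta_pos":[0.1,-0.8,0],"spin":0,"grip":1},{"delta_pos":[0.1,-0.8,0],"spin":0,"grip":1},{"delta_pos":[0.1,-0.8,0],"spin":0,"grip":1},{"delta_pos":[0.1,-0.8,0],"spin":0,"grip":1},{"delta_pos":[0.1,-0.8,0],"spin":0,"grip":1},{"delta_pos":[0.1,-0.8,0],"spin":0,"grip":1},{"delta_pos":[0.05,-0.4,0],"spin":0,"grip":1}]'; python3 - <<'E'
from station import viewer
import cv2,numpy as np
r=lambda i,x,y,w,h,k:cv2.resize(i[y:y+h,x:x+w],None,fx=k,fy=k,interpolation=cv2.INTER_CUBIC)
cv2.imwrite("pics/d.png",np.hstack([r(viewer.read_camera("top"),130,150,180,200,2),r(viewer.read_camera("side"),110,190,210,200,2)]))
E
```

```text
clock: 9.35
tool_pos: [589.8, -7.7, 219.3]
orientation: [3.134, 0.204, 0.0]
wrist_force: [0.1, 1.0, -4.1]
grip_width: 0.39
finger_force: 62.2
```

View pics/d.png

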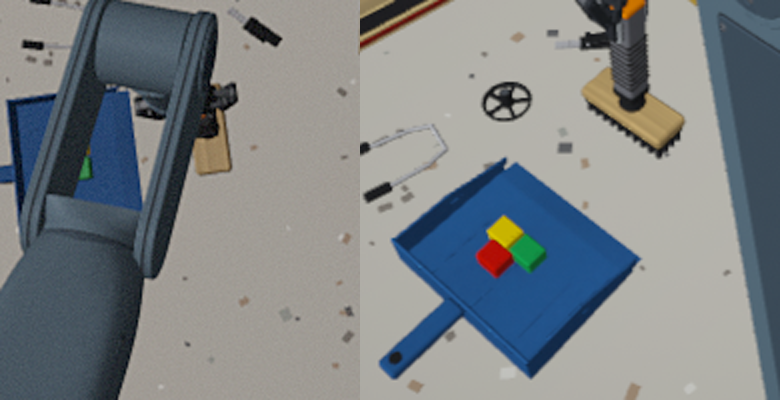

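Side view: all three stubs sit well inside the pan (about (495,245) in the crop) and the brush is clear of it. Next I'll set the brush down.

```bash
python3 -m jog '[{"delta_pos":[0,-0.3,-0.4],"spin":0,"grip":1},{"delta_pos":[0,-0.3,-0.4],"spin":0,"grip":1},{"delta_pos":[0,0,-0.2],"spin":0,"grip":1},{"delta_pos":[0,0,-0.1],"spin":0,"grip":1},{"delta_pos":[0,0,-0.1],"spin":0,"grip":1},{"delta_pos":[0,0,-0.05],"spin":0,"grip":1},{"delta_pos":[0,0,0],"spin":0,"grip":1},{"delta_pos":[0,0,0],"spin":0,"grip":1},{"delta_pos":[0,0,0],"spin":0,"grip":1},{"delta_pos":[0,0,0],"spin":0,"grip":1}]'
```

```text
clock: 10.45
tool_pos: [589.6, -23.1, 182.1]
orientation: [-3.134, -0.207, -0.001]
wrist_force: [-1.6, 1.8, -0.3]
grip_width: 0.39
finger_force: 62.6
```

```bash
python3 -m jog '[{"delta_pos":[0,0,-0.04],"spin":0,"grip":1},{"delta_pos":[0,0,0],"spin":0,"grip":0},{"delta_pos":[0,0,0],"spin":0,"grip":-1},{"delta_pos":[0,0,0],"spin":0,"grip":-1},{"delta_pos":[0,0,0],"spin":0,"grip":-1},{"delta_pos":[0,0,0],"spin":0,"grip":-1},{"delta_pos":[0,0,0],"spin":0,"grip":-1},{"delta_pos":[0,0,0],"spin":0,"grip":-1},{"delta_pos":[0,0,0],"spin":0,"grip":-1},{"delta_pos":[0,0,0],"spin":0,"grip":-1}]'; python3 -c "
from station import monitor
print(monitor.read_state()['joint_positions'])"
```

```text
clock: 11.45
tool_pos: [589.6, -23.4, 180.6]
orientation: [-3.135, -0.207, 0.0]
wrist_force: [0.9, -0.5, 0.5]
grip_width: 0.998
finger_force: 0.0
[-2.28569058e-01  3.66713458e-01  1.51031817e+00  1.98111036e-05
  1.26456754e+00  1.21040412e+00]
```

```bash
python3 -m jog '[{"delta_pos":[0,0,0],"spin":0.98,"grip":-1},{"delta_pos":[0,0,0],"spin":0.98,"grip":-1},{"delta_pos":[0,0,0],"spin":0.98,"grip":-1},{"delta_pos":[0,0,0],"spin":0.98,"grip":-1},{"delta_pos":[0,0,0],"spin":0.98,"grip":-1},{"delta_pos":[0,0,0],"spin":0.98,"grip":-1},{"delta_pos":[0,0,0],"spin":0.98,"grip":-1},{"delta_pos":[0,0,0],"spin":0.98,"grip":-1},{"delta_pos":[0,0,0],"spin":0.98,"grip":-1},{"delta_pos":[0,0,0],"spin":0.98,"grip":-1}]'; python3 -m jog '[{"delta_pos":[0,0,0],"spin":0.98,"grip":-1},{"delta_pos":[0,0,0],"spin":0.98,"grip":-1},{"delta_pos":[0,0,0],"spin":0.98,"grip":-1},{"delta_pos":[0,0,0],"spin":0.98,"grip":-1},{"delta_pos":[0,0,0],"spin":0.98,"grip":-1},{"delta_pos":[0,0,0],"spin":0.98,"grip":-1},{"delta_pos":[0,0,0],"spin":0.98,"grip":-1},{"delta_pos":[0,0,0],"spin":0.98,"grip":-1},{"delta_pos":[0,0,0],"spin":0.98,"grip":-1},{"delta_pos":[0,0,0],"spin":0.98,"grip":-1}]'; python3 - <<'E'
from station import viewer
import cv2
i=viewer.read_camera("side");cv2.imwrite("pics/e.png",cv2.resize(i[150:290,180:340],None,fx=4,fy=4,interpolation=cv2.INTER_CUBIC))
E
```

```text
clock: 12.45
tool_pos: [589.6, -23.4, 180.6]
orientation: [2.816, 1.393, 0.0]
wrist_force: [-0.5, -0.4, -0.6]
grip_width: 0.997
finger_force: 0.0
clock: 13.45
tool_pos: [589.6, -23.4, 180.6]
orientation: [-2.07, -2.363, -0.0]
wrist_force: [-0.6, -0.2, 1.2]
grip_width: 1.003
finger_force: 0.0
```

View pics/e.png

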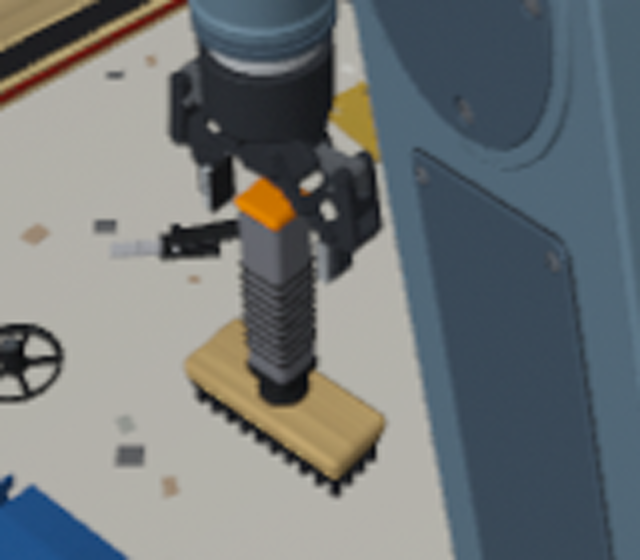

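The head stands flat, parallel to the lip, and the fingers straddle the handle along the head's length. I'll close to press the button.

```bash
python3 -m jog '[{"delta_pos":[0,0,0],"spin":0,"grip":0},{"delta_pos":[0,0,0],"spin":0,"grip":0},{"delta_pos":[0,0,0],"spin":0,"grip":0},{"delta_pos":[0,0,0],"spin":0,"grip":1},{"delta_pos":[0,0,0],"spin":0,"grip":1},{"delta_pos":[0,0,0],"spin":0,"grip":1},{"delta_pos":[0,0,0],"spin":0,"grip":1},{"delta_pos":[0,0,0],"spin":0,"grip":1},{"delta_pos":[0,0,0],"spin":0,"grip":1},{"delta_pos":[0,0,0],"spin":0,"grip":1}]'
```

```text
clock: 14.5
tool_pos: [590.0, -23.4, 180.9]
orientation: [2.073, 2.359, 0.001]
wrist_force: [2.5, 0.6, 3.2]
grip_width: 0.391
finger_force: 59.7
```

```bash
python3 -m jog '[{"delta_pos":[0,0,0.15],"spin":0,"grip":1},{"delta_pos":[0,0,0.3],"spin":0,"grip":1},{"delta_pos":[0,0,0.3],"spin":0,"grip":1},{"delta_pos":[0,0,0.3],"spin":0,"grip":1},{"delta_pos":[0,0,0.3],"spin":0,"grip":1},{"delta_pos":[0,0,0.3],"spin":0,"grip":1},{"delta_pos":[0,0,0.3],"spin":0,"grip":1},{"delta_pos":[0,0,0.3],"spin":0,"grip":1},{"delta_pos":[0,0,0.3],"spin":0,"grip":1},{"delta_pos":[0,0,0.3],"spin":0,"grip":1}]';python3 -m jog '[{"delta_pos":[0,0,0.3],"spin":0,"grip":1},{"delta_pos":[0,0,0.2],"spin":0,"grip":1},{"delta_pos":[0,0,0.15],"spin":0,"grip":1},{"delta_pos":[0,0,0.1],"spin":0,"grip":1},{"delta_pos":[0,0,0.1],"spin":0,"grip":1},{"delta_pos":[0,0,0],"spin":0,"grip":1},{"delta_pos":[0,0,0],"spin":0,"grip":1},{"delta_pos":[0,0,0],"spin":0,"grip":1},{"delta_pos":[0,0,0],"spin":0,"grip":1},{"delta_pos":[0,0,0],"spin":0,"grip":1}]'; python3 - <<'E'
from station import viewer
import cv2
i=viewer.read_camera("side");cv2.imwrite("pics/f.png",cv2.resize(i[90:310,130:350],None,fx=2.7,fy=2.7,interpolation=cv2.INTER_CUBIC))
E
```

```text
clock: 15.5
tool_pos: [589.4, -23.4, 266.8]
orientation: [-2.073, -2.36, 0.0]
wrist_force: [-1.1, 0.1, -2.5]
grip_width: 0.394
finger_force: 60.1
clock: 16.5
tool_pos: [589.5, -23.4, 291.4]
orientation: [-2.073, -2.36, 0.0]
wrist_force: [-0.4, 0.6, -4.4]
grip_width: 0.393
finger_force: 60.4
```

View pics/f.png

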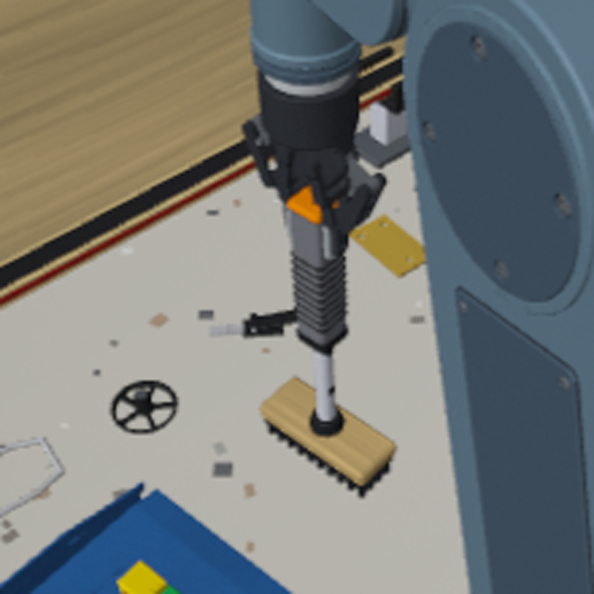

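The handle has been drawn 110 mm, with the tube exposed, the head still on the bench and the end of travel reached. Now I'll lift.

```bash
python3 -m jog '[{"delta_pos":[0,0,0.1],"spin":0,"grip":1},{"delta_pos":[0,0,0.3],"spin":0,"grip":1},{"delta_pos":[0,0,0.4],"spin":0,"grip":1},{"delta_pos":[0,0,0.5],"spin":0,"grip":1},{"delta_pos":[0,0,0.5],"spin":0,"grip":1},{"delta_pos":[0,0,0.5],"spin":0,"grip":1},{"delta_pos":[0,0,0.4],"spin":0,"grip":1},{"delta_pos":[0,0,0.2],"spin":0,"grip":1},{"delta_pos":[0,0,0.1],"spin":0,"grip":1},{"delta_pos":[0,0,0],"spin":0,"grip":1}]';python3 -m jog '[{"delta_pos":[0,0,0],"spin":0,"grip":1},{"delta_pos":[0,0,0],"spin":0,"grip":1},{"delta_pos":[0,0,0],"spin":0,"grip":1},{"delta_pos":[0,0,0],"spin":0,"grip":1},{"delta_pos":[0,0,0],"spin":0,"grip":1},{"delta_pos":[0,0,0],"spin":0,"grip":1},{"delta_pos":[0,0,0],"spin":0,"grip":1},{"delta_pos":[0,0,0],"spin":0,"grip":1},{"delta_pos":[0,0,0],"spin":0,"grip":1},{"delta_pos":[0,0,0],"spin":0,"grip":1}]'
python3 - <<'E'
from station import viewer
from h import *
import cv2
i=viewer.read_camera("side"); hsv=cv2.cvtColor(i,cv2.COLOR_BGR2HSV)
def blob(lo,hi):
    n,l,s,c=cv2.connectedComponentsWithStats(cv2.inRange(hsv,lo,hi)); return [(s[k].tolist(),c[k].round(1).tolist()) for k in range(1,n) if s[k][4]>40]
print("wood/orange/yellow",[b for b in blob((10,70,90),(32,255,255)) if 80<b[1][1]<400 and 100<b[1][0]<360])
print("bright-free dark bristles check: expected head-block centre px for full length at this height")
c=viewer.calibration("side");P=np.linalg.inv(c["pose"]);f=210/np.tan(np.radians(c["vertical_fov"])/2)
for z in(46,46+90,46+55):
    q=P@np.array([589,-23,z,1]);print(z,c["cx"]+f*q[0]/-q[2],c["cy"]-f*q[1]/-q[2])
E
```

```text
clock: 17.55
tool_pos: [589.6, -23.4, 381.8]
orientation: [2.074, 2.36, 0.0]
wrist_force: [-0.2, 0.4, -4.8]
grip_width: 0.39
finger_force: 60.5
clock: 18.55
tool_pos: [589.6, -23.4, 381.6]
orientation: [2.074, 2.36, 0.0]
wrist_force: [0.3, 0.4, -4.4]
grip_width: 0.389
finger_force: 60.5
wood/orange/yellow [([260, 67, 34, 50, 1049], [274.5, 90.1]), ([233, 124, 15, 16, 134], [241.0, 132.1]), ([0, 142, 234, 129, 789], [116.0, 205.7]), ([44, 146, 191, 105, 253], [133.5, 201.1]), ([260, 170, 31, 23, 367], [274.7, 180.7]), ([224, 207, 53, 41, 885], [249.9, 228.2]), ([173, 298, 19, 19, 178], [182.0, 305.9])]
bright-free dark bristles check: expected head-block centre px for full length at this height
46 250.76878005656445 246.38073442284656
136 249.62660314846397 224.48465280704252
101 250.08691516042046 233.30905584920933
```

```bash
python3 -c "
from station import order
print(order.finish_job())"
```

```text
the job is handed in; nothing more can be done
None
```

The three stubs are in the dustpan, and the brush, drawn out to its last stop, is held upright about 90 mm above the bench; I handed the job in at 18.6 s (no verdict came back), and nothing touched the ski parts, cork or scraper.

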